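# Set a loose tenon with one turn of the tenon press

### The job

Lay the loose wooden tenon on edge in the open channel of the small hand press, between ram and mortised rail, and let it go. Then turn the flywheel by its upright handle clockwise, seen from above, once round, so that the ram drives the tenon into the mortise and comes back, until you feel the wheel's lug come up against the other side of the stop post. Press the lug against the post for half a second with about 14 N at the handle, never ramming or jamming it, then let go and leave everything clear; leave the two loose wooden offcuts where they are.

Things in the scene. Friction and masses are not known exactly. Their poses are not given: they have to be found in the camera images.
- press: Grey cast press, 180 mm wide, 300 mm long, fixed to the bench. Origin on the wheel's axis at bench height; its y axis runs along the channel from wheel to rail, z up. The open channel, 19 mm wide with flared lips, has its floor at z = 30 mm and the lips' tops at z = 41 mm; it runs from the ram's face at y = 85 mm (wheel at home) to the rail's face at y = 165 mm.
- channel_mid (a point): Point on the channel's floor half-way between ram and rail, press frame (0, 125, 30) mm. The 60 mm tenon has about 20 mm of play along the channel there.
- tenon_center (a point): Centre of the loose light-wood tenon, a bar 16 mm thick (its x), 60 mm long (its y) and 30 mm high (its z), standing on its long edge on the bench, 30 g. Grip it across the 16 mm, on its upper half so that the fingertips stay above the channel's lips. When driven home its centre is at about press y = 165 mm.
- wheel_axis (a point): Point on the flywheel's axis at the height of the wheel's top face, 80 mm above the bench. The wheel is a horizontal grey disc of radius 72 mm, 14 mm thick; its hub rises to 94 mm above the bench.
- handle_center (a point): Centre of the upright black handle on the wheel, a plain round knob 22 mm in diameter and 44 mm high (84 to 128 mm above the bench), 60 mm from the wheel's axis. It spins freely on its stud, so a grip can keep its yaw while the wheel turns.
- wheel (a joint): Flywheel's angle in rad, growing clockwise from above; at 0 the handle is on the side away from the channel. It starts with the lug just past the stop post and turns only clockwise. The lug meets the post's other side between 6.0 and 6.2, depending on the post's unmeasured setting. Friction takes 2 N at the handle; a return spring resists the first half by up to 6 N and drives the second half as much.
- ram (a joint): Travel of the ram in m along press +y, driven by a crank under the wheel: 0 at home, 0.050 after half a turn, and back to about 0.001 at the end of the turn.
- lug_center (a point): Centre of the steel lug, 6 mm wide, that sticks out from the wheel's rim 77 mm from the axis and turns with it. Beside the wheel on press -x a clamped steel stop post, 12 x 8 mm, top 82 mm above the bench, stands 82 mm from the axis in an adjusting slot along press y, set up to 6.5 mm either way of press y = 0. Over 20 N at the handle would bruise the lug there.
- block_a: Loose pale wood offcut, 79 x 53 x 25 mm, a bystander. Origin at its underside's centre.
- block_b: Loose brown wood offcut, 59 x 68 x 23 mm, a bystander. Origin at its underside's centre.
- mortise_mouth (a point): Centre of the mortise's mouth in the wooden rail clamped at the channel's end. The mortise is 19.5 mm wide and 33 mm high and goes right through the 45 mm rail, its floor level with the channel's. The rail's top is 78 mm above the bench.

How it is judged:
By the outcome, as a careful person would: the job done as asked, in the order asked, and still so for the second after the job is handed in, with the robot touching nothing.
It also fails if it takes over 72 s, if anything falls off the work surface, if the arm or the gripper's body presses on something with over 40 N, if the wrist force passes 120 N, or if a joint passes its speed limit or range.

### The arm

A 6-joint arm with a two-finger parallel gripper is mounted at the origin on a cart in front of the work surface, level with it; the furniture and walls round the work are solid. World frame = base frame: x ahead of the robot, y to its left, z up, the work surface at z = 0. Lengths are in m, angles in rad, forces in N, time in s.
With the tool pointing down it reaches from about 0.25 to 0.725 m from the base axis. Payload 4 kg.
Tool frame: the origin (TCP) lies at the very end of the fingers, on their centre line; the grasp point (between the pads) lies 19 mm behind it; z points along the fingers, y is the line along which they close (so a half turn about z gives the same grasp; the last joint's range is limited). The gripper opens to 85 mm and grips with 20 to 120 N. Pads are 22 mm wide; open, the fingers measure 114 mm over their backs; the gripper's body (76 mm by 85 mm) begins 54 mm behind the grasp point. The pads swing forward as they close: fully open they stand 13 mm farther back than shut.
Start: joints at [-1.187, 0.241, 0.005, 1.335, 0, 1.571], TCP at [0.187, -0.464, 0.231] pointing down, gripper open.
Joint ranges: [-2.72, 2.72], [-1.05, 1.87], [-1.09, 1.28], [-1.99, 2.15], [-1.42, 1.44], [-3.14, 3.14]. Speed limits (rad/s): [2.79, 2.79, 3.14, 3.14, 3.14, 3.14].

### API

Orientations are given as a unit quaternion [x, y, z, w].
In Python, from workcell import bot, vision, workorder gives the robot as it stands.
- The arm moves only by the shell command python3 -m creep 'ROWS' [OPENING]. ROWS is JSON, a list of rows, each a list of 2 entries, a list of its own where there are three numbers: the shift along the tool's x, y, z in mm, then the turn, a rotation vector about the tool's x, y, z in rad. In form: [[[dx, dy, dz], [wx, wy, wz]], ...]. A call has 1 to 12 rows; each row shifts and turns the commanded pose from where the row before left it, along the tool's axes as they then stand; what a row does not reach is not made up. A row lasts 1/8 s, in which the tool goes at most 62.5 mm and 10.7 degrees, less where a joint would pass 70% of its speed; a pose out of reach is approached as far as the arm can. A call is refused whole if a number of a shift passes 62.5 or a number of a turn 0.188, either way. A call with a gripper value outside its range is refused whole. OPENING is the finger opening in mm, from 0 to 85.4, set as the call begins (- or left out, the last holds). The fingers move at their own pace and stop on an object; the grip force is fixed at half the most. Time passes only in rows, so rows that do not move let the fingers close. It gives the time, the measured TCP pose, the force, the opening and the grip force at its end, in the units of the state.
- bot.get_obs(): the state, without advancing time (a new reading comes with each control period).
- vision.camera(name): name is "side" or "top"; returns a dict with "image" (420x560x3 uint8, blue, green, red), "z_map" (420x560 float32, m along the optical axis (not along the pixel's ray), 0 where there is no reading), "K" (3x3 intrinsics, pixels), "k1" (the pictures are not rectified: a ray, as slopes to the right and down, at radius r is drawn at 1 + k1 r^2 times it, then the intrinsics apply), "rvec" (rotation vector, rad) and "tvec" (3), from world to camera coordinates, as OpenCV has them. Camera axes: x right, y down, z forward; pixel columns grow to the right and rows downward; lengths in m; the calibration is good to about 2 mm. A picture is of the moment at which its call begins.
- workorder.job_done(): hands the job in; it is judged then, once.
Trained networks look in a picture, given as the dict that the camera call returned (one of the last four; its "shot" number tells which), for a name from the list of things; names that differ only in an ending like _2 or _b are one class to them, and where a whole thing is asked for, a point or a joint stands for the part that bears it (a point fixed in the world has none). Each returns a list of dicts, best first, with "score" (0 to 1); they miss things now and then, are a little off and sometimes report something else, mostly with a low value. They report only what shows in the picture. A call takes as long as a camera call.
- vision.spot_in(picture, query): "position" ([column, row] in pixels, amid what is visible of it).
- vision.place_of(picture, query): "position" ([column, row] in pixels: a listed point, or the origin of a listed thing).
The state is a dict: "clock": time; "joint_pos": joint angles; "joint_vel": joint speeds; "tau": joint torques, N m; "eef_pos": TCP position; "tool_rot": TCP orientation; "ft_force": force on the tool from outside, world axes, zero at the start; "ft_torque": the same for the moment, N m; "grip_width": finger opening in m; "grasp_force": force on a finger pad.
Only numpy, scipy, OpenCV 4.12 (cv2) and the standard library are available. Lean on these libraries where they do the work, as an engineer would, in place of code of your own. Each camera call takes 0.05 s, during which the arm holds its last target. There are 200 camera calls.

## Working session

There is one attempt and no reset: what is moved stays moved. The work goes in short steps, Python scripts to look and compute and a shell command to move; the robot and the scene stay as the last step left them, time stands still between calls to the robot, and variables do not carry over. Pictures are saved under pics/ and viewed, at most 10 in all, crops included, and the job is handed in when it is done.

```bash
mkdir -p pics; ls; cat > h.py <<'E'
import numpy as np, cv2
from workcell import bot, vision, workorder
from scipy.spatial.transform import Rotation as R
def cam(n): return vision.camera(n)
def ray(p,uv):
    K=np.array(p["K"]);x=(uv[0]-K[0,2])/K[0,0];y=(uv[1]-K[1,2])/K[1,1]
    d=np.array([x,y]);u=d.copy()
    for _ in range(20): u=d/(1+p["k1"]*(u@u))
    M=cv2.Rodrigues(np.array(p["rvec"],float))[0];t=np.array(p["tvec"],float).ravel()
    return -M.T@t, M.T@np.array([u[0],u[1],1.])
def atz(p,uv,z):
    o,d=ray(p,uv); return o+d*(z-o[2])/d[2]
def depth(p,uv):
    o,d=ray(p,uv); return o+d*float(p["z_map"][int(round(uv[1])),int(round(uv[0]))])
def tri(a,ua,b,ub):
    o1,d1=ray(a,ua);o2,d2=ray(b,ub);d1/=np.linalg.norm(d1);d2/=np.linalg.norm(d2)
    A=np.c_[d1,-d2];s=np.linalg.lstsq(A,o2-o1,rcond=None)[0]
    p,q=o1+s[0]*d1,o2+s[1]*d2
    return (p+q)/2,np.linalg.norm(p-q)
def proj(p,X):
    M=cv2.Rodrigues(np.array(p["rvec"],float))[0];c=M@np.array(X)+np.array(p["tvec"],float).ravel()
    u=c[:2]/c[2];u=u*(1+p["k1"]*(u@u));K=np.array(p["K"]);return u*[K[0,0],K[1,1]]+K[:2,2]
E
python3 - <<'E'
from h import *
np.set_printoptions(precision=4,suppress=True)
t=cam("top");s=cam("side")
cv2.imwrite("pics/t0.png",t["image"]);cv2.imwrite("pics/s0.png",s["image"])
for q in ["press","channel_mid","tenon_center","wheel_axis","handle_center","lug_center","mortise_mouth","block_a","block_b"]:
    a=vision.place_of(t,q)[:2];b=vision.place_of(s,q)[:2]
    print(q,[(np.round(x["position"],1),round(x["score"],2)) for x in a],[(np.round(x["position"],1),round(x["score"],2)) for x in b])
    if a and b: print("   ",*tri(t,a[0]["position"],s,b[0]["position"]))
print(bot.get_obs())
E
```

```text
pics
press [(array([364.3, 220.9]), 0.98)] [(array([306.3, 196.7]), 0.93)]
    [ 0.5288 -0.138   0.0002] 0.0029142815959941762
channel_mid [(array([325.8, 216. ]), 0.6)] [(array([295.9, 207.3]), 0.63)]
    [ 0.5385 -0.024   0.0297] 0.0018906243508256312
tenon_center [(array([224.9, 210.4]), 0.64), (array([230.3, 170.7]), 0.39)] [(array([269.2, 280.3]), 0.67)]
    [0.5472 0.2594 0.0118] 0.014725545648499367
wheel_axis [(array([371. , 216.6]), 0.83), (array([324.5, 212.3]), 0.34)] [(array([307. , 172.4]), 0.86)]
    [ 0.5313 -0.1427  0.0795] 0.0021130806404638094
handle_center [(array([392.8, 224.1]), 0.55)] [(array([316.7, 157. ]), 0.56)]
    [ 0.5103 -0.1959  0.1071] 0.00692383157030356
lug_center [(array([357.2, 242.1]), 0.73)] [(array([330. , 181.9]), 0.66)]
    [ 0.4601 -0.104   0.0779] 0.0014494612018048556
mortise_mouth [(array([311.8, 213.8]), 0.64)] [(array([290.4, 210.3]), 0.82)]
    [0.544  0.0165 0.0436] 0.004408682545222107
block_a [(array([172.1, 247.9]), 0.82), (array([231.3, 169.8]), 0.71)] [(array([219.3, 271.8]), 0.87), (array([291.9, 343. ]), 0.71)]
    [0.5088 0.4037 0.1607] 0.14849161457298254
block_b [(array([172.1, 247.9]), 0.82), (array([231.3, 169.8]), 0.71)] [(array([219.3, 271.8]), 0.87), (array([291.9, 343. ]), 0.71)]
    [0.5088 0.4037 0.1607] 0.14849161457298254
{'clock': 1.0, 'joint_pos': array([-1.187 ,  0.2406,  0.005 ,  1.3352, -0.    ,  1.5708]), 'joint_vel': array([-0.0015,  0.0017, -0.0007,  0.0011, -0.0017,  0.0019]), 'tau': array([ -0.0009, -37.2216,  25.2697,   0.0012,   0.    ,  -0.    ]), 'eef_pos': array([ 0.1872, -0.4636,  0.2313]), 'tool_rot': array([ 0.9816,  0.1907, -0.    , -0.    ]), 'ft_force': array([0.4707, 0.0151, 0.3403]), 'ft_torque': array([-0.0139, -0.0026,  0.0008]), 'grasp_force': 0.0, 'grip_width': 0.08518780743846058}
```

```bash
python3 - <<'E'
import cv2,numpy as np
for n,(x0,x1,y0,y1) in dict(t=(140,420,120,300),s=(190,370,120,380)).items():
    c=cv2.imread(f"pics/{n}0.png")[y0:y1,x0:x1]
    f=2.85 if n=='t' else 2.3
    cv2.imwrite(f"pics/{n}0c.png",cv2.resize(c,None,fx=f,fy=f,interpolation=cv2.INTER_CUBIC))
E
```

```text
(no output)
```

View pics/t0c.png

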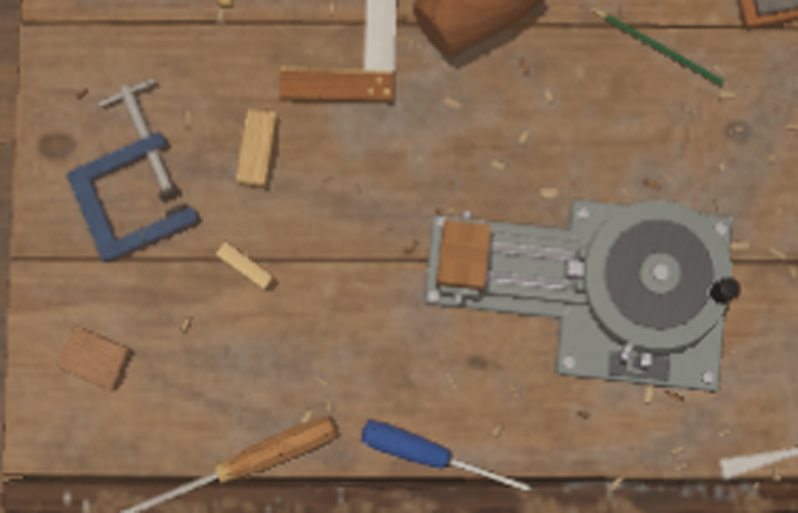

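View pics/s0.png

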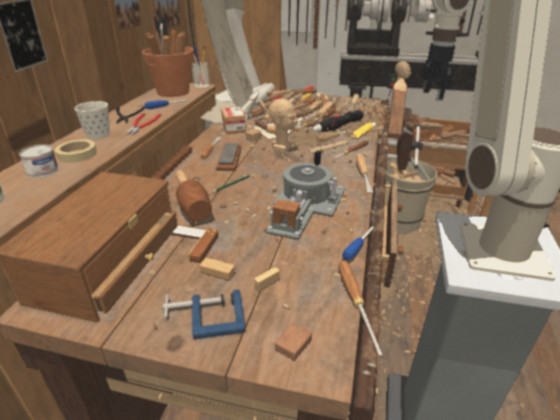

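The overview shows the press with its wheel at top-image (371,215), handle at (395,222), rail at (303,210), and the stop post with the lug beside it at about (364,245). The tenon is at (226,213) in the top picture and (268,279) in the side one. The offcuts are at (230,171) and (172,247). Next I'll refine with averages and the depth map.

```bash
python3 - <<'E'
from h import *
np.set_printoptions(precision=4,suppress=True)
Q=["press","channel_mid","tenon_center","wheel_axis","handle_center","lug_center","mortise_mouth"]
T={q:[] for q in Q};S={q:[] for q in Q}
for k in range(6):
    t=cam("top");s=cam("side")
    for q in Q:
        for D,p in ((T,t),(S,s)):
            r=vision.place_of(p,q)
            if r: D[q].append(r[0]["position"])
for q in Q:
    a,b=np.array(T[q]),np.array(S[q]);ma,mb=np.median(a,0),np.median(b,0)
    print(q,ma,a.std(0),mb,b.std(0),*tri(t,ma,s,mb))
# depth clouds
def cloud(p):
    H,W=p["z_map"].shape;K=np.array(p["K"]);u,v=np.meshgrid(np.arange(W),np.arange(H))
    d=np.stack([(u-K[0,2])/K[0,0],(v-K[1,2])/K[1,1]],-1);x=d.copy()
    for _ in range(20): x=d/(1+p["k1"]*(x**2).sum(-1,keepdims=True))
    z=p["z_map"];c=np.dstack([x*z[...,None],z]);M=cv2.Rodrigues(np.array(p["rvec"],float))[0]
    return (c-np.array(p["tvec"],float).ravel())@M
for n,p in (("top",t),("side",s)):
    C=cloud(p);np.savez(f"c_{n}.npz",C=C,im=p["image"],z=p["z_map"])
    ok=p["z_map"]>0
    def near(c,r,zl,zh):
        m=ok&(np.hypot(C[...,0]-c[0],C[...,1]-c[1])<r)&(C[...,2]>zl)&(C[...,2]<zh);return C[m]
    b=near((.54,.10),.06,-.02,.02);print(n,"bench z",b[:,2].mean(),b[:,2].std())
    w=near((.53,-.14),.085,.068,.09);print(" wheel",len(w),w.mean(0),w[:,:2].min(0),w[:,:2].max(0),np.median(w[:,2]))
    hd=near((.52,-.20),.05,.105,.14);print(" handle",len(hd),hd.mean(0) if len(hd) else '',hd.max(0)if len(hd) else '')
    rl=near((.545,.035),.06,.068,.09);print(" rail",len(rl),rl.mean(0),rl.min(0),rl.max(0))
    tn=near((.545,.26),.05,.02,.045);print(" tenon",len(tn),tn.mean(0),tn.min(0),tn.max(0))
    if len(tn)>5: print(cv2.minAreaRect((tn[:,:2]*1000).astype(np.float32)))
    print(cv2.minAreaRect((rl[:,:2]*1000).astype(np.float32)),cv2.minEnclosingCircle((w[:,:2]*1000).astype(np.float32)))
E
```

```text
press [366.25 221.75] [1.9973 1.2773] [305.8 195.7] [1.3124 9.1779] [ 0.5289 -0.1434  0.0002] 0.007884901724120832
channel_mid [326.95 214.15] [1.3508 0.8524] [294.75 207.45] [1.2051 1.2432] [ 0.5433 -0.0277  0.0264] 0.00016732699214503424
tenon_center [224.3  214.35] [62.3031  4.0771] [268.  279.3] [14.691  33.1268] [0.5423 0.2616 0.016 ] 0.0009204321205742046
wheel_axis [370.2 216.1] [1.072  1.7026] [307.3 172.6] [1.3796 1.3115] [ 0.5313 -0.1405  0.0801] 0.00042969340300358903
handle_center [393.15 222.2 ] [25.5725  3.3138] [316.  155.6] [35.7713 44.1578] [ 0.5138 -0.1961  0.1113] 0.004662803895716681
lug_center [358.25 242.45] [1.3874 2.7994] [331.3  182.25] [0.9678 1.25  ] [ 0.458  -0.1073  0.0755] 0.00408418452010048
mortise_mouth [310.05 214.15] [1.5868 0.8832] [291.5  211.15] [1.6299 0.7819] [0.5415 0.0213 0.0445] 0.001537451424833476
top bench z 0.00047434829921614224 0.005537031074383554
 wheel 2067 [ 0.5311 -0.1392  0.0809] [ 0.4471 -0.2132] [ 0.6039 -0.0708] 0.08073271028999364
 handle 65 [ 0.5132 -0.1971  0.1242] [ 0.5238 -0.1877  0.1319]
 rail 372 [0.5522 0.0434 0.0784] 
[... 311 characters left out ...]
443725586) ((525.80419921875, -138.2063751220703), 79.84098815917969)
side bench z 0.0007081527666940663 0.00618527602666797
 wheel 1037 [ 0.5269 -0.1273  0.0789] [ 0.4469 -0.2106] [ 0.6027 -0.0676] 0.07925753338250388
 handle 58 [ 0.5126 -0.1926  0.1177] [ 0.5224 -0.1849  0.1278]
 rail 301 [0.551  0.0503 0.0759] [0.5204 0.0177 0.0682] [0.5845 0.0722 0.0795]
 tenon 204 [0.5449 0.2625 0.0274] [0.5226 0.2318 0.02  ] [0.5685 0.2877 0.0318]
((545.2904052734375, 259.489501953125), (59.6890869140625, 18.093618392944336), 56.1661262512207)
((552.2435913085938, 45.712650299072266), (50.70001220703125, 61.2020263671875), 83.72868347167969) ((523.6730346679688, -140.10223388671875), 79.17475128173828)
```

```bash
cat > go.py <<'E'
import sys
from h import *
# go.py x y z yawdeg : remaining shift in tool axes (mm), before and after turning
o=bot.get_obs();r=R.from_quat(o["tool_rot"]);M=r.as_matrix()
x,y,z,yaw=map(float,sys.argv[1:5])
c,s=np.cos(np.radians(yaw)),np.sin(np.radians(yaw))
G=np.array([[c,s,0],[s,-c,0],[0,0,-1]])
d=np.array([x,y,z])-o["eef_pos"]
np.set_printoptions(precision=3,suppress=True)
print("pos",o["eef_pos"]*1000,"x-yaw",np.degrees(np.arctan2(M[1,0],M[0,0])),"clk",o["clock"],"F",o["ft_force"],"w",o["grip_width"]*1000,o["grasp_force"])
print("shift now",M.T@d*1000,"turn",R.from_matrix(M.T@G).as_rotvec(),"shift after turn",G.T@d*1000,"j",o["joint_pos"])
E
python3 -m creep '[[[43,-38,0],[0,0,0]],[[43,-38,0],[0,0,0]],[[43,-38,0],[0,0,0]],[[43,-38,0],[0,0,0]],[[43,-38,0],[0,0,0]],[[43,-38,0],[0,0,0]],[[43,-38,0],[0,0,0]],[[43,-38,0],[0,0,0]],[[43,-38,0],[0,0,0]],[[43,-38,0],[0,0,0]],[[43,-38,0],[0,0,0]],[[43,-38,0],[0,0,0]]]' 60; python3 go.py .5458 .2585 .06 55
```

```text
clock: 7.3
eef_pos: [0.4956, 0.1543, 0.2314]
tool_rot: [0.982, 0.191, 0.0, 0.0]
ft_force: [0.6, -0.3, -0.4]
grip_width: 0.0604
grasp_force: 0.0
pos [495.638 154.304 231.429] x-yaw 22.008749366607045 clk 7.3 F [ 0.634 -0.309 -0.445] w 60.403608624643496 0.0
shift now [ 85.453 -77.869 171.45 ] turn [ 0.001 -0.    -0.576] shift after turn [114.124 -18.675 171.429] j [ 0.302  0.278  0.055  1.347 -0.     3.059]
```

```bash
python3 - <<'E'
import numpy as np
from scipy.optimize import minimize
d=np.load("c_top.npz");C=d["C"];z=d["z"]
P=C[z>0];P=P[(np.abs(P[:,0]-.54)<.13)&(P[:,1]>-.25)&(P[:,1]<.09)]
def pf(v):
    a=v[2];ey=np.array([np.sin(a),np.cos(a)]);ex=np.array([ey[1],-ey[0]])
    q=P[:,:2]-v[:2];return q@ex,q@ey
def cost(v):
    x,y=pf(v);r=np.hypot(x,y);m=np.full(len(P),np.nan)
    m[(np.abs(x)<30)&(y>165)&(y<210)] if 0 else None
    x=x*1000;y=y*1000;r=r*1000
    s=lambda t:1/(1+np.exp(-t/1.2))
    disc=s(72-r);rail=s(30-abs(x))*s(y-165)*s(210-y);ch=s(9.5-abs(x))*s(y-100)*s(160-y)
    hi=(P[:,2]>.06)*1.;lo=(P[:,2]<.0355)*1.
    c1=((hi-np.clip(disc+rail,0,1))**2)[(y>-40)&(x>-68)].sum()
    k=(y>103)&(y<158)&(abs(x)<14)
    c2=((lo-ch)**2)[k].sum() if v3 else 0
    return c1+c2
for v3 in (0,1):
    r=min((minimize(cost,[.5315+i*.002,-.141,a],method="Nelder-Mead",options=dict(xatol=1e-5,fatol=1e-3)) for i in(-1,0,1) for a in (.09,.11,.13)),key=lambda r:r.fun)
    print(v3,r.x,np.degrees(r.x[2]),r.fun)
    x,y=pf(r.x);k=(y>.105)&(y<.155)
    for a in np.arange(-.035,.036,.0035):
        m=k&(abs(x-a)<.00175);print(round(a*1e3,1),m.sum(),np.round(np.median(P[m,2])*1e3,1),end='; ')
    print()
E
```

```text
0 [ 0.53489291 -0.14371379  0.09706475] 5.561400416881707 114.3762691729782
-35.0 22 12.6; -31.5 32 15.4; -28.0 24 29.3; -24.5 23 29.5; -21.0 28 32.7; -17.5 23 37.5; -14.0 22 40.4; -10.5 17 37.6; -7.0 18 29.4; -3.5 23 29.6; 0.0 24 30.7; 3.5 23 31.6; 7.0 24 30.7; 10.5 27 38.1; 14.0 24 42.0; 17.5 14 36.5; 21.0 17 32.5; 24.5 21 30.4; 28.0 18 31.9; 31.5 5 14.9; 35.0 24 12.8; 
1 [ 0.53487865 -0.1440137   0.09646856] 5.527241408579961 128.27148214553478
-35.0 21 12.6; -31.5 32 15.4; -28.0 25 29.5; -24.5 22 29.8; -21.0 27 32.4; -17.5 25 37.5; -14.0 22 40.4; -10.5 17 37.6; -7.0 18 29.4; -3.5 23 29.6; 0.0 24 30.7; 3.5 21 32.0; 7.0 25 30.3; 10.5 27 38.1; 14.0 23 41.5; 17.5 15 36.7; 21.0 17 32.5; 24.5 21 30.4; 28.0 19 31.8; 31.5 5 14.9; 35.0 23 12.9;
```

```bash
python3 -m creep '[[[0,0,0],[0,0,-0.144]],[[0,0,0],[0,0,-0.144]],[[0,0,0],[0,0,-0.144]],[[0,0,0],[0,0,-0.144]],[[40,-6,0],[0,0,0]],[[40,-7,30],[0,0,0]],[[34,-6,40],[0,0,0]],[[0,0,50],[0,0,0]],[[0,0,51],[0,0,0]],[[0,0,0],[0,0,0]]]' 60; python3 go.py .5458 .2585 .014 55
```

```text
clock: 8.55
eef_pos: [0.5408, 0.255, 0.0557]
tool_rot: [0.887, 0.462, -0.005, -0.0]
ft_force: [-0.2, 0.4, -0.4]
grip_width: 0.0602
grasp_force: 0.0
pos [540.834 254.979  55.652] x-yaw 55.006157765752235 clk 8.55 F [-0.183  0.353 -0.365] w 60.19452331212095 0.0
shift now [ 6.129  2.275 41.584] turn [-0.005  0.01   0.   ] shift after turn [ 5.733  2.048 41.652] j [0.441 0.565 0.017 1.034 0.    2.622]
```

```bash
python3 -m creep '[[[6,2,15],[-0.005,0.01,0]],[[0,0,16],[0,0,0]],[[0,0,10],[0,0,0]],[[0,0,0],[0,0,0]],[[0,0,0],[0,0,0]]]' 60; python3 go.py .5458 .2585 .014 55
```

```text
clock: 9.18
eef_pos: [0.5505, 0.2607, 0.0199]
tool_rot: [0.887, 0.462, 0.006, -0.0]
ft_force: [0.5, -0.2, 0.4]
grip_width: 0.0598
grasp_force: 0.0
pos [550.464 260.704  19.946] x-yaw 54.98953953250316 clk 9.175 F [ 0.465 -0.165  0.43 ] w 59.836496253970175 0.0
shift now [-4.544 -2.588  5.884] turn [ 0.005 -0.011 -0.   ] shift after turn [-4.481 -2.557  5.946] j [ 0.442  0.607 -0.014  0.938  0.001  2.624]
```

```bash
python3 -m creep '[[[-4.5,-2.6,0],[0.005,-0.011,0]],[[0,0,6],[0,0,0]],[[0,0,0],[0,0,0]],[[0,0,0],[0,0,0]]]' 60; python3 go.py .5458 .2585 .014 55; python3 -m creep '[[[0,0,0],[0,0,0]],[[0,0,0],[0,0,0]],[[0,0,0],[0,0,0]],[[0,0,0],[0,0,0]],[[0,0,0],[0,0,0]],[[0,0,0],[0,0,0]]]' 8
```

```text
clock: 9.68
eef_pos: [0.5453, 0.2584, 0.0131]
tool_rot: [0.887, 0.462, -0.001, 0.0]
ft_force: [0.4, -0.8, 0.6]
grip_width: 0.06
grasp_force: 0.0
pos [545.29  258.38   13.086] x-yaw 54.99499139116736 clk 9.675 F [ 0.41  -0.845  0.553] w 59.96690460955283 0.0
shift now [ 0.39   0.349 -0.914] turn [-0.     0.001 -0.   ] shift after turn [ 0.391  0.349 -0.914] j [ 0.443  0.614 -0.022  0.936 -0.     2.624]
clock: 10.42
eef_pos: [0.5457, 0.2585, 0.0135]
tool_rot: [0.887, 0.462, -0.0, 0.0]
ft_force: [0.3, -0.7, 1.6]
grip_width: 0.0145
grasp_force: 60.9
```

```bash
python3 -m creep '[[[0,0,-40],[0,0,0]],[[0,0,-40],[0,0,0]],[[0,0,-40],[0,0,-0.172]],[[0,0,0],[0,0,-0.172]],[[0,0,0],[0,0,-0.171]],[[-55,5.6,0],[0,0,0]],[[-55,5.6,0],[0,0,0]],[[-55,5.6,0],[0,0,0]],[[-55,5.6,0],[0,0,0]],[[-55,5.6,0],[0,0,0]],[[0,0,0],[0,0,0]],[[0,0,0],[0,0,0]]]'; python3 go.py .547 -.0195 .085 84.5
python3 - <<'E'
from h import *
t=cam("top");s=cam("side")
np.savez("h1.npz",t=t["image"],zt=t["z_map"],s=s["image"],zs=s["z_map"])
a=cv2.resize(t["image"][180:260,290:410],None,fx=5,fy=5,interpolation=cv2.INTER_CUBIC)
b=cv2.resize(s["image"][130:250,250:350],None,fx=4,fy=4,interpolation=cv2.INTER_CUBIC)
cv2.imwrite("pics/h1s.png",b);cv2.imwrite("pics/h1t.png",a)
E
```

```text
clock: 11.92
eef_pos: [0.5466, -0.0178, 0.1331]
tool_rot: [0.74, 0.672, -0.001, -0.0]
ft_force: [0.0, 0.7, 0.3]
grip_width: 0.0147
grasp_force: 60.5
pos [546.632 -17.83  133.11 ] x-yaw 84.4613647158989 clk 11.925 F [0.045 0.704 0.345] w 14.674515937668883 60.510724782943726
shift now [-1.611  0.596 48.11 ] turn [-0.001  0.    -0.001] shift after turn [-1.627  0.526 48.11 ] j [-0.032  0.394 -0.042  1.136 -0.     1.635]
```

View pics/h1s.png

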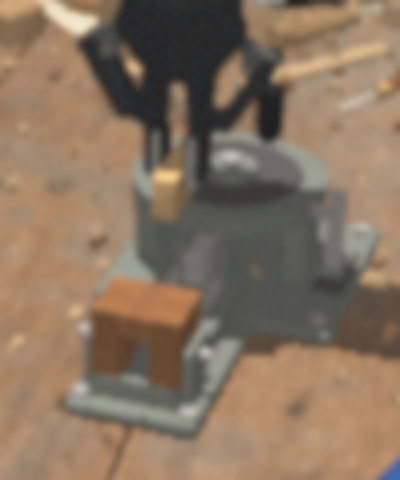

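Side view: the tenon sits upright between the fingers (end face at side pixel ≈ (292,178)), and below it are the rail and mortise at ≈ (286,212). I'll check the camera bias on the held tenon.

```bash
cat > cl.py <<'E'
from h import *
def cloud(p,z):
    H,W=z.shape;K=np.array(p["K"]);u,v=np.meshgrid(np.arange(W),np.arange(H))
    d=np.stack([(u-K[0,2])/K[0,0],(v-K[1,2])/K[1,1]],-1);x=d.copy()
    for _ in range(20): x=d/(1+p["k1"]*(x**2).sum(-1,keepdims=True))
    c=np.dstack([x*z[...,None],z]);M=cv2.Rodrigues(np.array(p["rvec"],float))[0]
    return (c-np.array(p["tvec"],float).ravel())@M
E
python3 - <<'E'
from cl import *
np.set_printoptions(precision=1,suppress=True)
d=np.load("h1.npz")
for n,k in (("top","t"),("side","s")):
    p=cam(n);C=cloud(p,d["z"+k]);im=d[k].astype(int)
    tcp=np.array([.5466,-.0178,.1331]);ey=np.array([.0965,.9953]);ex=np.array([.9953,-.0965])
    q=C[...,:2]-tcp[:2];x=q@ex*1e3;y=q@ey*1e3;z=C[...,2]*1e3
    yel=(im[...,2]-im[...,0]>45)
    m=yel&(abs(x)<25)&(abs(y)<45)&(z>105)&(z<165)&(d["z"+k]>0)
    print(n,m.sum())
    if m.sum():
        X=np.c_[x[m],y[m],z[m]];print(np.percentile(X,[5,25,50,75,95],axis=0))
        end=X[X[:,1]>X[:,1].max()-5];print("end",len(end),end.min(0),end.max(0),end.mean(0))
    v,u=np.where(m); 
    if len(u): print("px",u.min(),u.max(),v.min(),v.max())
    for a in [(-8,30,150),(8,30,150),(-8,30,120),(8,30,120),(-8,-30,150),(8,-30,150)]:
        w=tcp[:2]+(a[0]*ex+a[1]*ey)/1e3;print(a,proj(p,[*w,a[2]/1e3-.0005]),end=' ')
    print()
E
```

```text
top 16
[[ -6.9  22.5 131.2]
 [ -5.7  25.5 138.8]
 [ -3.2  27.  147.3]
 [  0.5  28.5 149. ]
 [  3.4  29.4 153.8]]
end 13 [ -6.2  25.5 127. ] [  4.7  29.6 154.1] [ -1.4  27.5 144. ]
px 316 319 204 209
(-8, 30, 150) [316.1 208.7] (8, 30, 150) [316.6 202.6] (-8, 30, 120) [315.1 210.3] (8, 30, 120) [315.7 204.3] (-8, -30, 150) [339.2 211.1] (8, -30, 150) [339.7 204.9] 
side 95
[[ -8.1   3.7 123.3]
 [ -5.3  22.1 132.3]
 [ -1.5  29.5 142.3]
 [  2.6  30.8 148.3]
 [  5.9  32.7 149.5]]
end 50 [ -8.5  29.3 120.9] [  6.2  34.1 149.5] [ -0.8  31.  136.2]
px 288 295 168 184
(-8, 30, 150) [293.4 174.2] (8, 30, 150) [287.3 173.2] (-8, 30, 120) [293.1 184.7] (8, 30, 120) [287.1 183.7] (-8, -30, 150) [300.2 164.4] (8, -30, 150) [294.4 163.5]
```

View pics/h1t.png

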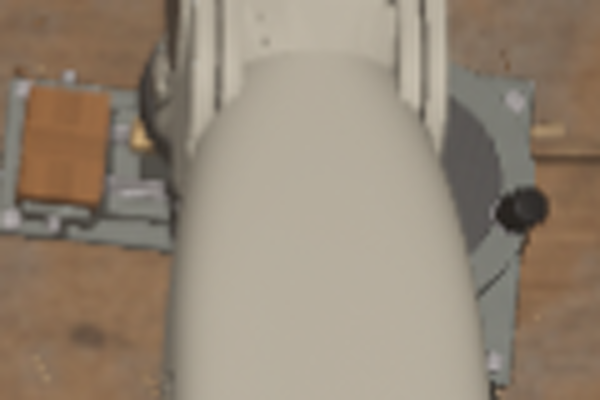

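Top view: the arm hides most of it. The tenon's end shows at ≈ (318,207), beside the rail at ≈ (303,210). The cameras read the held tenon about 1 mm low in x, so I shift the target accordingly.

```bash
python3 -m creep '[[[-1.3,1,25],[0,0,0.005]],[[0,0,25],[0,0,0]],[[0,0,24],[0,0,0]],[[0,0,0],[0,0,0]],[[0,0,0],[0,0,0]]]'; python3 go.py .5476 -.019 .0435 84.2;  python3 -m creep '[[[0,0,3],[0,0,0]],[[0,0,3],[0,0,0]],[[0,0,0],[0,0,0]]]'; python3 go.py .5476 -.019 .0435 84.2
```

```text
clock: 12.75
eef_pos: [0.5484, -0.0187, 0.0603]
tool_rot: [0.741, 0.671, -0.0, 0.0]
ft_force: [-0.2, -0.7, 0.1]
grip_width: 0.0144
grasp_force: 60.5
pos [548.427 -18.7    60.252] x-yaw 84.28184097622052 clk 12.75 F [-0.184 -0.661  0.059] w 14.40035969897712 60.50809979438782
shift now [-0.368 -0.801 16.751] turn [0.001 0.001 0.001] shift after turn [-0.382 -0.792 16.752] j [-0.034  0.467 -0.138  0.965 -0.001  1.637]
clock: 13.12
eef_pos: [0.5477, -0.0194, 0.0536]
tool_rot: [0.742, 0.67, -0.0, 0.0]
ft_force: [0.5, -0.0, -1.1]
grip_width: 0.0143
grasp_force: 60.5
pos [547.742 -19.432  53.55 ] x-yaw 84.20517754708352 clk 13.125 F [ 0.533 -0.005 -1.133] w 14.342767967851213 60.50800323486328
shift now [ 0.425 -0.18  10.05 ] turn [-0.     0.001  0.   ] shift after turn [ 0.416 -0.185 10.05 ] j [-0.035  0.474 -0.146  0.951 -0.001  1.637]
```

```bash
for i in 1; do python3 -m creep '[[[0,0,2],[0,0,0]],[[0,0,2],[0,0,0]],[[0,0,0],[0,0,0]]]'; done; python3 -m creep '[[[0,0,2],[0,0,0]],[[0,0,0],[0,0,0]]]'
```

```text
clock: 13.5
eef_pos: [0.5479, -0.0195, 0.0505]
tool_rot: [0.742, 0.67, -0.0, 0.0]
ft_force: [-2.2, -0.5, 6.3]
grip_width: 0.0143
grasp_force: 61.4
clock: 13.75
eef_pos: [0.548, -0.0194, 0.0504]
tool_rot: [0.742, 0.67, 0.0, 0.001]
ft_force: [-6.8, -0.3, 17.8]
grip_width: 0.0147
grasp_force: 63.0
```

```bash
python3 -m creep '[[[0,-0.5,-1],[0,0,0]],[[0,-0.5,0],[0,0,0]],[[0,0,0],[0,0,0]]]'; python3 -m creep '[[[0,0,1],[0,0,0]],[[0,0,1],[0,0,0]],[[0,0,0],[0,0,0]]]'
```

```text
clock: 14.12
eef_pos: [0.5479, -0.0194, 0.0504]
tool_rot: [0.742, 0.67, 0.001, 0.001]
ft_force: [-2.0, -0.1, 9.4]
grip_width: 0.0146
grasp_force: 61.7
clock: 14.5
eef_pos: [0.5479, -0.0194, 0.0503]
tool_rot: [0.742, 0.67, 0.001, 0.002]
ft_force: [-6.4, -0.1, 21.2]
grip_width: 0.0144
grasp_force: 63.5
```

```bash
python3 -m creep '[[[0,0,-4],[0,0,0]],[[0,-1,0],[0,0,0]],[[0,0,0],[0,0,0]]]';python3 go.py .5476 -.019 .0435 84.2; python3 -m creep '[[[0,0,2],[0,0,0]],[[0,0,2],[0,0,0]],[[0,0,0],[0,0,0]]]'
```

```text
clock: 14.88
eef_pos: [0.5453, -0.0192, 0.0498]
tool_rot: [0.742, 0.671, -0.001, -0.0]
ft_force: [-0.8, -0.3, -0.4]
grip_width: 0.0149
grasp_force: 60.5
pos [545.317 -19.175  49.846] x-yaw 84.2123625511468 clk 14.875 F [-0.772 -0.287 -0.44 ] w 14.871219893109103 60.49911975860596
shift now [0.41  2.264 6.342] turn [-0.002  0.001  0.   ] shift after turn [0.404 2.253 6.346] j [-0.035  0.475 -0.156  0.941 -0.001  1.637]
clock: 15.25
eef_pos: [0.5455, -0.0192, 0.0459]
tool_rot: [0.742, 0.671, -0.001, -0.0]
ft_force: [-0.4, 0.3, 0.1]
grip_width: 0.0148
grasp_force: 60.5
```

```bash
python3 -m creep '[[[0,0,1],[0,0,0]],[[0,0,1],[0,0,0]],[[0,0,0],[0,0,0]]]'; python3 -m creep '[[[0,0,0.5],[0,0,0]],[[0,0,0],[0,0,0]]]'
```

```text
clock: 15.62
eef_pos: [0.5458, -0.0192, 0.0444]
tool_rot: [0.742, 0.671, -0.001, 0.0]
ft_force: [0.8, 0.2, -1.2]
grip_width: 0.0143
grasp_force: 60.5
clock: 15.88
eef_pos: [0.5458, -0.0192, 0.044]
tool_rot: [0.742, 0.671, -0.0, 0.0]
ft_force: [0.2, 0.3, 0.1]
grip_width: 0.0143
grasp_force: 60.5
```

```bash
python3 -m creep '[[[0,0,0.5],[0,0,0]],[[0,0,0],[0,0,0]]]';  python3 -m creep '[[[0,0,0],[0,0,0]],[[0,0,0],[0,0,0]],[[0,0,0],[0,0,0]]]' 36; python3 -m creep '[[[0,0,-20],[0,0,0]],[[0,0,-40],[0,0,0]],[[0,0,-55],[0,0,0]],[[0,0,-20],[0,0,0]],[[0,0,0],[0,0,0]]]' 50; python3 go.py .5476 -.019 .0435 84.2
```

```text
clock: 16.12
eef_pos: [0.5459, -0.0192, 0.0436]
tool_rot: [0.742, 0.671, -0.0, 0.0]
ft_force: [-0.8, -0.1, -0.7]
grip_width: 0.0145
grasp_force: 60.6
clock: 16.5
eef_pos: [0.5458, -0.0192, 0.0435]
tool_rot: [0.742, 0.671, -0.0, 0.0]
ft_force: [0.5, 0.4, -0.2]
grip_width: 0.0356
grasp_force: 0.0
clock: 17.12
eef_pos: [0.5473, -0.0191, 0.1805]
tool_rot: [0.742, 0.671, 0.001, 0.002]
ft_force: [0.1, -0.0, -0.2]
grip_width: 0.05
grasp_force: 0.0
pos [547.329 -19.12  180.542] x-yaw 84.21331192378003 clk 17.125 F [ 0.06  -0.018 -0.203] w 50.01826662290363 0.0
shift now [  0.222  -0.335 137.042] turn [0.004 0.001 0.   ] shift after turn [  0.147   0.258 137.042] j [-0.034  0.357  0.032  1.241 -0.001  1.637]
```

```bash
python3 -m creep '[[[-45,-4.4,0],[0,0,0]],[[-45,-4.4,0],[0,0,0]],[[-45,-4.4,0],[0,0,0]],[[-45.6,-4.4,0],[0,0,0]],[[0,0,0],[0,0,0]],[[0,0,0],[0,0,0]]]' 50;python3 go.py .5115 -.197 .1 84.2
python3 - <<'E'
from cl import *
s=cam("side");t=cam("top")
np.savez("h2.npz",t=t["image"],zt=t["z_map"],s=s["image"],zs=s["z_map"])
a=cv2.resize(t["image"][190:250,290:350],None,fx=6,fy=6,interpolation=cv2.INTER_CUBIC)
b=cv2.resize(s["image"][140:230,265:355],None,fx=4,fy=4,interpolation=cv2.INTER_CUBIC)
cv2.imwrite("pics/h2.png",np.hstack([a,b]))
np.set_printoptions(precision=1,suppress=True)
for k,p in (("t",t),("s",s)):
    C=cloud(p,p["z_map"]);q=C[...,:2]-np.array([.5458,-.0192]);x=q@[.995,-.101]*1e3;y=q@[.101,.995]*1e3;z=C[...,2]*1e3
    m=(abs(x)<14)&(abs(y)<37)&(z>48)&(z<70)&(p["z_map"]>0);X=np.c_[x[m],y[m],z[m]];print(k,m.sum())
    if m.sum(): print(np.percentile(X,[5,50,95],axis=0),cv2.minAreaRect(X[:,:2].astype(np.float32)))
E
```

```text
clock: 17.88
eef_pos: [0.5093, -0.1965, 0.1771]
tool_rot: [0.742, 0.67, -0.001, -0.001]
ft_force: [0.4, 1.1, -0.0]
grip_width: 0.0498
grasp_force: 0.0
pos [ 509.341 -196.486  177.094] x-yaw 84.18749064067924 clk 17.875 F [ 0.397  1.054 -0.019] w 49.751669650179004 0.0
shift now [-0.323  2.444 77.087] turn [-0.003 -0.    -0.   ] shift after turn [-0.293  2.2   77.094] j [-0.368  0.362  0.03   1.242 -0.     1.304]
t 136
[[ -6.9 -27.5  53.9]
 [ -0.1  -1.3  60.2]
 [  7.8  25.5  64.8]] ((0.802405834197998, -0.9542598724365234), (59.61717987060547, 16.677818298339844), 88.9752197265625)
s 56
[[ -8.3 -28.   50.2]
 [ -3.1  -8.2  58.5]
 [  6.3  10.4  60.1]] ((-1.1768550872802734, -11.710647583007812), (16.161418914794922, 49.95589065551758), 1.470165491104126)
```

View pics/h2.png

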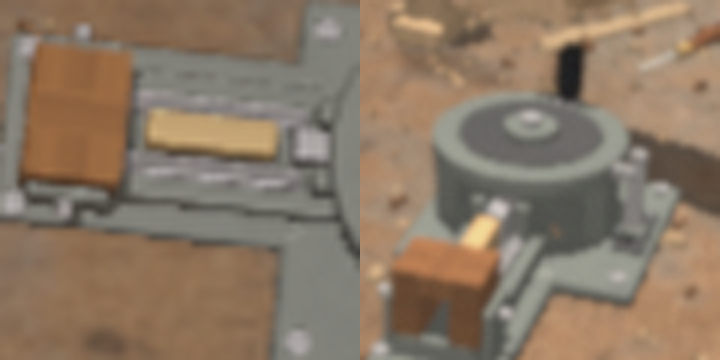

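Top crop: the tenon lies straight in the channel with about 7 mm clear at both the ram and the rail. Side crop: the handle is free at ≈ (317,157) and the post and lug are at ≈ (334,183). Next I go down over the handle.

```bash
python3 -m creep '[[[0,2,30],[0,0,0]],[[0,0,30],[0,0,0]],[[0,0,17],[0,0,0]],[[0,0,0],[0,0,0]],[[0,0,0],[0,0,0]]]' 50;python3 go.py .5115 -.197 .1 84.2
python3 - <<'E'
from cl import *
np.set_printoptions(precision=4,suppress=True)
s=cam("side");im=s["image"].astype(int);C=cloud(s,s["z_map"])
x,y,z=C[...,0],C[...,1],C[...,2]
for zl,zh in ((.088,.098),(.098,.11),(.11,.13)):
    m=(im.max(-1)<60)&(np.hypot(x-.513,y+.197)<.022)&(z>zl)&(z<zh);print(m.sum(),C[m].mean(0) if m.sum() else '',C[m].min(0)if m.sum() else '',C[m].max(0)if m.sum() else '')
print(-(cv2.Rodrigues(np.array(s["rvec"],float))[0].T@np.array(s["tvec"],float).ravel()))
E
```

```text
clock: 18.6
eef_pos: [0.5128, -0.1967, 0.1024]
tool_rot: [0.741, 0.671, -0.0, 0.001]
ft_force: [0.2, -0.0, 0.3]
grip_width: 0.05
grasp_force: 0.0
pos [ 512.849 -196.657  102.37 ] x-yaw 84.29077819274261 clk 18.6 F [ 0.155 -0.008  0.261] w 50.02676347616826 0.0
shift now [-0.473 -1.31   2.37 ] turn [0.001 0.001 0.002] shift after turn [-0.477 -1.307  2.37 ] j [-0.366  0.424 -0.083  1.063 -0.001  1.305]
16 [ 0.5125 -0.1892  0.0932] [ 0.5054 -0.1939  0.0882] [ 0.5181 -0.1836  0.0978]
16 [ 0.5115 -0.1899  0.1038] [ 0.5058 -0.1944  0.099 ] [ 0.5181 -0.1859  0.1093]
26 [ 0.5117 -0.1904  0.1175] [ 0.5062 -0.1959  0.1103] [ 0.5188 -0.1868  0.1256]
[0.3637 0.8949 0.6088]
```

```bash
python3 -m creep '[[[-0.5,-1.5,2],[0,0,0]],[[0,0,0],[0,0,0]],[[0,0,0],[0,0,0]]]' 28;python3 go.py .5115 -.197 .1 84.2; python3 -m creep '[[[0,0,0],[0,0,0]],[[0,0,0],[0,0,0]],[[0,0,0],[0,0,0]]]' 16;python3 go.py .5115 -.197 .1 84.2
```

```text
clock: 19.02
eef_pos: [0.5107, -0.1977, 0.0999]
tool_rot: [0.742, 0.67, -0.0, 0.0]
ft_force: [-0.2, -0.7, -0.8]
grip_width: 0.0277
grasp_force: 0.0
pos [ 510.66  -197.725   99.93 ] x-yaw 84.20263114012921 clk 19.025 F [-0.226 -0.717 -0.766] w 27.67314427706396 0.0
shift now [ 0.806  0.763 -0.071] turn [0.    0.001 0.   ] shift after turn [ 0.806  0.763 -0.07 ] j [-0.369  0.424 -0.091  1.056 -0.001  1.303]
clock: 19.4
eef_pos: [0.5116, -0.1978, 0.1004]
tool_rot: [0.742, 0.671, 0.0, 0.001]
ft_force: [2.8, -0.0, 4.6]
grip_width: 0.0194
grasp_force: 58.9
pos [ 511.58  -197.828  100.432] x-yaw 84.21878821979081 clk 19.4 F [ 2.788 -0.012  4.602] w 19.36772261604997 58.902413992909715
shift now [ 0.816 -0.164  0.431] turn [0.002 0.001 0.   ] shift after turn [ 0.815 -0.163  0.432] j [-0.369  0.423 -0.09   1.056 -0.001  1.303]
```

```bash
python3 -m creep '[[[3.6,-9.8,-0.4],[0,0,0]],[[5.2,-9,0],[0,0,0]],[[6.7,-8,0],[0,0,0]],[[0,0,0],[0,0,0]]]';python3 go.py .5115 -.197 .1 84.2
```

```text
clock: 19.9
eef_pos: [0.4851, -0.1787, 0.1005]
tool_rot: [0.742, 0.671, -0.0, -0.0]
ft_force: [3.2, 1.1, 4.4]
grip_width: 0.0199
grasp_force: 59.8
pos [ 485.083 -178.701  100.454] x-yaw 84.24452235513333 clk 19.9 F [3.228 1.059 4.386] w 19.927837783423904 59.821228677174076
shift now [-15.558  28.119   0.452] turn [-0.     0.     0.001] shift after turn [-15.536  28.131   0.454] j [-0.353  0.369 -0.175  1.028 -0.     1.318]
```

```bash
python3 -m creep '[[[8,-6.7,-0.3],[0,0,0]],[[9,-5.2,0],[0,0,0]],[[9.8,-3.6,0],[0,0,0]],[[10.3,-1.8,0],[0,0,0]],[[0,0,0],[0,0,0]]]';python3 go.py .5115 -.197 .1 84.2;  python3 -m creep '[[[10.5,0,0],[0,0,0]],[[10.3,1.8,0],[0,0,0]],[[9.8,3.6,0],[0,0,0]],[[9,5.2,0],[0,0,0]],[[8,6.7,0],[0,0,0]],[[0,0,0],[0,0,0]]]';python3 go.py .5115 -.197 .1 84.2
```

```text
clock: 20.52
eef_pos: [0.4721, -0.1418, 0.1004]
tool_rot: [0.742, 0.67, -0.001, 0.001]
ft_force: [3.2, -2.6, 2.0]
grip_width: 0.0197
grasp_force: 59.6
pos [ 472.114 -141.832  100.44 ] x-yaw 84.19706725170813 clk 20.525 F [ 3.164 -2.637  2.029] w 19.743015485152373 59.6220366214402
shift now [-50.901  44.762   0.643] turn [ 0.     0.004 -0.   ] shift after turn [-50.905  44.76    0.44 ] j [-0.289  0.326 -0.239  1.005 -0.004  1.383]
clock: 21.28
eef_pos: [0.4916, -0.0972, 0.1004]
tool_rot: [0.742, 0.67, -0.004, 0.0]
ft_force: [-2.8, -5.6, 8.4]
grip_width: 0.0197
grasp_force: 60.3
pos [491.615 -97.241 100.364] x-yaw 84.12095462908736 clk 21.275 F [-2.832 -5.616  8.395] w 19.682822883356952 60.34490084275603
shift now [-97.193  30.003   0.824] turn [-0.005  0.006 -0.001] shift after turn [-97.239  29.865   0.364] j [-0.191  0.344 -0.213  1.019 -0.007  1.482]
```

```bash
python3 -m creep '[[[6.7,8,-0.4],[0,0,0]],[[5.2,9,0],[0,0,0]],[[3.6,9.8,0],[0,0,0]],[[1.8,10.3,0],[0,0,0]],[[0,0,0],[0,0,0]]]';python3 go.py .5115 -.197 .1 84.2;  python3 -m creep '[[[0,10.5,0],[0,0,0]],[[-1.8,10.3,0],[0,0,0]],[[-3.6,9.8,0],[0,0,0]],[[-5.2,9,0],[0,0,0]],[[-6.7,8,0],[0,0,0]],[[0,0,0],[0,0,0]]]';python3 go.py .5115 -.197 .1 84.2
```

```text
clock: 21.9
eef_pos: [0.5295, -0.0815, 0.1004]
tool_rot: [0.742, 0.67, -0.003, -0.002]
ft_force: [-5.0, 0.1, 7.8]
grip_width: 0.0196
grasp_force: 60.4
pos [529.483 -81.525 100.377] x-yaw 84.19607459054525 clk 21.9 F [-5.008  0.125  7.76 ] w 19.611381806685575 60.355912941740826
shift now [-116.701   -6.21     0.553] turn [-0.007  0.001 -0.   ] shift after turn [-116.701   -6.222    0.377] j [-0.152  0.407 -0.115  1.055 -0.001  1.52 ]
clock: 22.65
eef_pos: [0.5793, -0.1044, 0.1005]
tool_rot: [0.742, 0.67, -0.0, 0.001]
ft_force: [5.7, -1.9, 0.8]
grip_width: 0.0195
grasp_force: 59.5
pos [ 579.27  -104.36   100.522] x-yaw 84.1928066883016 clk 22.65 F [ 5.691 -1.904  0.779] w 19.450630491844876 59.5126721158158
shift now [-99.021 -58.05    0.65 ] turn [ 0.001  0.002 -0.   ] shift after turn [-99.015 -58.061   0.522] j [-0.177  0.496  0.03   1.103 -0.002  1.495]
```

```bash
python3 -m creep '[[[-8,6.7,0],[0,0,0]],[[-9,5.2,0],[0,0,0]],[[-9.8,3.6,0],[0,0,0]],[[-10.3,1.8,0],[0,0,0]],[[-10.5,0,0],[0,0,0]],[[-10.3,-1.8,0],[0,0,0]],[[0,0,0],[0,0,0]]]';python3 go.py .5115 -.197 .1 84.2
python3 - <<'E'
import numpy as np
from scipy.optimize import least_squares
from workcell import bot
o=bot.get_obs()["eef_pos"]
P=np.array([[.5116,-.1978],[.4851,-.1787],[.4721,-.1418],[.4916,-.0972],[.5295,-.0815],[.5793,-.1044],o[:2]])
r=least_squares(lambda v:np.hypot(*(P-v[:2]).T)-.06,[.533,-.143]);A=r.x
print(A,r.fun*1e3)
d=P-A;print(np.degrees(np.arctan2(-(d@[.995,-.101]),-(d@[.101,.995])))%360)
E
```

```text
clock: 23.52
eef_pos: [0.5868, -0.1662, 0.1005]
tool_rot: [0.743, 0.669, -0.002, 0.001]
ft_force: [2.2, -6.5, 1.3]
grip_width: 0.0199
grasp_force: 59.6
pos [ 586.766 -166.215  100.548] x-yaw 84.04333555969171 clk 23.525 F [ 2.224 -6.504  1.263] w 19.905378078261265 59.557684793835506
shift now [-38.426 -71.664   0.864] turn [-0.002  0.005 -0.003] shift after turn [-38.233 -71.77    0.548] j [-0.273  0.537  0.098  1.133 -0.005  1.401]
[ 0.53211522 -0.14143825] [-0.02065931 -0.00942338  0.01631368 -0.01245087 -0.00472394 -0.01470958
  0.00528629]
[ 14.20499799  45.80543857  83.85854489 131.71915478 171.70555666
 226.07333811 288.59180599]
```

```bash
python3 -m creep '[[[-9.8,-3.6,0],[0,0,0]],[[-9,-5.2,0],[0,0,0]],[[-8,-6.7,0],[0,0,0]],[[-6.7,-8,0],[0,0,0]],[[0,0,0],[0,0,0]],[[0,0,0],[0,0,0]]]'
cat > ang.py <<'E'
from h import *
o=bot.get_obs();A=np.array([.53212,-.14144]);d=o["eef_pos"][:2]-A
th=np.arctan2(-(d@[.995,-.101]),-(d@[.101,.995]))%(2*np.pi)
M=R.from_quat(o["tool_rot"]).as_matrix()
u=d/np.hypot(*d);tg=np.array([u[1],-u[0]])  # clockwise tangent
T=M[:2,:2].T@tg;U=M[:2,:2].T@u
print("theta %.4f %.2fdeg r %.2f"%(th,np.degrees(th),np.hypot(*d)*1e3),"tangent tool",T.round(3),"radial",U.round(3),"Ft %.1f Fr %.1f"%(o["ft_force"][:2]@tg,o["ft_force"][:2]@u),o["ft_force"].round(1),"w",round(o["grip_width"]*1e3,1),"clk",o["clock"])
E
python3 ang.py
```

```text
clock: 24.28
eef_pos: [0.5591, -0.1949, 0.1005]
tool_rot: [0.742, 0.67, -0.003, -0.0]
ft_force: [-1.7, -5.6, 1.3]
grip_width: 0.0198
grasp_force: 59.7
theta 5.7146 327.42deg r 59.90 tangent tool [-0.539 -0.842] radial [-0.842  0.539] Ft 4.0 Fr 4.2 [-1.7 -5.6  1.3] w 19.8 clk 24.275
```

```bash
python3 -m creep '[[[-2.5,-4.4,0],[0,0,0]],[[-2.2,-4.5,0],[0,0,0]],[[-0.6,-1.5,0],[0,0,0]],[[-0.5,-1.5,0],[0,0,0]],[[0,0,0],[0,0,0]]]';python3 ang.py; python3 -m creep '[[[-0.3,-1,0],[0,0,0]],[[-0.3,-1,0],[0,0,0]],[[0,0,0],[0,0,0]]]';python3 ang.py
```

```text
clock: 24.9
eef_pos: [0.5485, -0.199, 0.1006]
tool_rot: [0.742, 0.67, -0.001, 0.001]
ft_force: [3.2, -6.0, -0.7]
grip_width: 0.0195
grasp_force: 59.4
theta 5.9044 338.30deg r 59.88 tangent tool [-0.37  -0.929] radial [-0.929  0.37 ] Ft -1.5 Fr 6.6 [ 3.2 -6.  -0.7] w 19.5 clk 24.9
clock: 25.28
eef_pos: [0.5466, -0.1995, 0.1005]
tool_rot: [0.742, 0.67, -0.001, 0.001]
ft_force: [2.5, -5.1, -1.3]
grip_width: 0.0197
grasp_force: 59.3
theta 5.9379 340.22deg r 59.86 tangent tool [-0.338 -0.941] radial [-0.941  0.338] Ft -1.2 Fr 5.6 [ 2.5 -5.1 -1.3] w 19.7 clk 25.275
```

```bash
python3 -m creep '[[[-0.7,-0.8,0],[0,0,0]],[[-0.5,-0.9,0],[0,0,0]],[[0,0,0],[0,0,0]]]';python3 ang.py; python3 -m creep '[[[-0.3,-1,0],[0,0,0]],[[-0.3,-1,0],[0,0,0]],[[0,0,0],[0,0,0]]]';python3 ang.py
```

```text
clock: 25.65
eef_pos: [0.5446, -0.2, 0.1005]
tool_rot: [0.742, 0.671, -0.001, 0.0]
ft_force: [3.1, -4.0, 0.1]
grip_width: 0.0197
grasp_force: 59.4
theta 5.9717 342.15deg r 59.90 tangent tool [-0.306 -0.952] radial [-0.952  0.306] Ft -2.2 Fr 4.6 [ 3.1 -4.   0.1] w 19.7 clk 25.65
clock: 26.02
eef_pos: [0.5426, -0.2004, 0.1006]
tool_rot: [0.742, 0.671, -0.001, 0.0]
ft_force: [1.8, -4.7, -1.3]
grip_width: 0.0198
grasp_force: 59.4
theta 6.0069 344.17deg r 59.90 tangent tool [-0.273 -0.962] radial [-0.962  0.273] Ft -0.9 Fr 5.0 [ 1.8 -4.7 -1.3] w 19.8 clk 26.025
```

```bash
python3 -m creep '[[[-0.3,-1,0],[0,0,0]],[[-0.2,-1,0],[0,0,0]],[[0,0,0],[0,0,0]]]';python3 ang.py
```

```text
clock: 26.4
eef_pos: [0.5405, -0.2008, 0.1005]
tool_rot: [0.742, 0.67, -0.001, 0.0]
ft_force: [1.8, -4.2, -0.3]
grip_width: 0.0197
grasp_force: 59.4
theta 6.0423 346.20deg r 59.92 tangent tool [-0.238 -0.971] radial [-0.971  0.238] Ft -1.2 Fr 4.4 [ 1.8 -4.2 -0.3] w 19.7 clk 26.4
```

```bash
python3 -m creep '[[[-0.5,-1,0],[0,0,0]],[[-0.4,-1,0],[0,0,0]],[[0,0,0],[0,0,0]]]';python3 ang.py
```

```text
clock: 26.78
eef_pos: [0.5382, -0.201, 0.1005]
tool_rot: [0.742, 0.671, -0.001, -0.0]
ft_force: [1.9, -2.4, -0.5]
grip_width: 0.0197
grasp_force: 59.4
theta 6.0797 348.34deg r 59.92 tangent tool [-0.202 -0.979] radial [-0.979  0.202] Ft -1.7 Fr 2.6 [ 1.9 -2.4 -0.5] w 19.7 clk 26.775
```

```bash
python3 -m creep '[[[-0.3,-0.8,0],[0,0,0]],[[-0.2,-0.8,0],[0,0,0]],[[0,0,0],[0,0,0]]]';python3 ang.py
```

```text
clock: 27.15
eef_pos: [0.5367, -0.2012, 0.1006]
tool_rot: [0.742, 0.671, -0.001, -0.0]
ft_force: [2.2, -1.1, -1.0]
grip_width: 0.0204
grasp_force: 59.3
theta 6.1059 349.84deg r 59.95 tangent tool [-0.176 -0.984] radial [-0.984  0.176] Ft -2.1 Fr 1.3 [ 2.2 -1.1 -1. ] w 20.4 clk 27.15
```

```bash
python3 -m creep '[[[-0.2,-0.8,0],[0,0,0]],[[-0.1,-0.8,0],[0,0,0]],[[0,0,0],[0,0,0]]]';python3 ang.py
```

```text
clock: 27.52
eef_pos: [0.5351, -0.2014, 0.1006]
tool_rot: [0.742, 0.671, -0.0, -0.0]
ft_force: [2.3, -2.0, -1.1]
grip_width: 0.0196
grasp_force: 59.3
theta 6.1328 351.38deg r 60.00 tangent tool [-0.15  -0.989] radial [-0.989  0.15 ] Ft -2.2 Fr 2.1 [ 2.3 -2.  -1.1] w 19.6 clk 27.525
```

```bash
python3 -m creep '[[[-0.2,-0.8,0],[0,0,0]],[[-0.1,-0.7,0],[0,0,0]],[[0,0,0],[0,0,0]]]';python3 ang.py
```

```text
clock: 27.9
eef_pos: [0.5336, -0.2015, 0.1006]
tool_rot: [0.742, 0.671, -0.0, -0.0]
ft_force: [1.9, 0.5, -1.7]
grip_width: 0.0197
grasp_force: 59.2
theta 6.1581 352.83deg r 60.03 tangent tool [-0.124 -0.992] radial [-0.992  0.124] Ft -1.9 Fr -0.5 [ 1.9  0.5 -1.7] w 19.7 clk 27.9
```

```bash
python3 -m creep '[[[-0.1,-0.7,0],[0,0,0]],[[-0.1,-0.6,0],[0,0,0]],[[0,0,0],[0,0,0]]]';python3 ang.py
```

```text
clock: 28.28
eef_pos: [0.5327, -0.2015, 0.1006]
tool_rot: [0.742, 0.671, -0.0, -0.0]
ft_force: [2.5, 1.6, -3.9]
grip_width: 0.0198
grasp_force: 59.1
theta 6.1726 353.67deg r 60.07 tangent tool [-0.11  -0.994] radial [-0.994  0.11 ] Ft -2.5 Fr -1.6 [ 2.5  1.6 -3.9] w 19.8 clk 28.275
```

```bash
python3 -m creep '[[[-0.05,-0.6,0],[0,0,0]],[[0,0,0],[0,0,0]]]';python3 ang.py
```

```text
clock: 28.52
eef_pos: [0.5326, -0.2015, 0.1006]
tool_rot: [0.742, 0.671, 0.0, 0.0]
ft_force: [5.7, 2.6, -4.7]
grip_width: 0.0198
grasp_force: 59.0
theta 6.1745 353.77deg r 60.07 tangent tool [-0.108 -0.994] radial [-0.994  0.108] Ft -5.7 Fr -2.6 [ 5.7  2.6 -4.7] w 19.8 clk 28.525
```

```bash
python3 -m creep '[[[-0.05,-0.6,0],[0,0,0]],[[0,0,0],[0,0,0]]]';python3 ang.py
```

```text
clock: 28.78
eef_pos: [0.5325, -0.2015, 0.1006]
tool_rot: [0.742, 0.671, 0.001, 0.001]
ft_force: [6.8, 2.3, -6.2]
grip_width: 0.0196
grasp_force: 58.9
theta 6.1750 353.80deg r 60.09 tangent tool [-0.107 -0.994] radial [-0.994  0.107] Ft -6.8 Fr -2.2 [ 6.8  2.3 -6.2] w 19.6 clk 28.775
```

```bash
python3 -m creep '[[[0,-0.6,0],[0,0,0]],[[0,0,0],[0,0,0]]]';python3 ang.py; python3 -m creep '[[[0,-0.6,0],[0,0,0]],[[0,0,0],[0,0,0]]]';python3 ang.py
```

```text
clock: 29.02
eef_pos: [0.5325, -0.2015, 0.1006]
tool_rot: [0.742, 0.671, 0.001, 0.001]
ft_force: [7.2, 1.8, -6.6]
grip_width: 0.0194
grasp_force: 58.9
theta 6.1755 353.83deg r 60.08 tangent tool [-0.107 -0.994] radial [-0.994  0.107] Ft -7.3 Fr -1.7 [ 7.2  1.8 -6.6] w 19.4 clk 29.025
clock: 29.28
eef_pos: [0.5325, -0.2015, 0.1007]
tool_rot: [0.742, 0.671, 0.001, 0.001]
ft_force: [8.6, 2.4, -7.8]
grip_width: 0.0197
grasp_force: 58.9
theta 6.1761 353.86deg r 60.08 tangent tool [-0.106 -0.994] radial [-0.994  0.106] Ft -8.6 Fr -2.4 [ 8.6  2.4 -7.8] w 19.7 clk 29.275
```

```bash
python3 -m creep '[[[0,-0.8,0],[0,0,0]],[[0,-0.8,0],[0,0,0]],[[0,0,0],[0,0,0]]]';python3 ang.py
```

```text
clock: 29.65
eef_pos: [0.5323, -0.2015, 0.1007]
tool_rot: [0.742, 0.671, 0.002, 0.002]
ft_force: [12.8, 2.1, -10.4]
grip_width: 0.0197
grasp_force: 59.1
theta 6.1789 354.02deg r 60.09 tangent tool [-0.103 -0.995] radial [-0.995  0.103] Ft -12.8 Fr -2.1 [ 12.8   2.1 -10.4] w 19.7 clk 29.65
```

```bash
python3 -m creep '[[[0,-0.5,0],[0,0,0]],[[0,0,0],[0,0,0]],[[0,0,0],[0,0,0]]]';python3 ang.py; python3 -m creep '[[[0,0,0],[0,0,0]],[[0,0,0],[0,0,0]],[[0,0,0],[0,0,0]]]';python3 ang.py
```

```text
clock: 30.02
eef_pos: [0.5323, -0.2015, 0.1007]
tool_rot: [0.741, 0.671, 0.002, 0.003]
ft_force: [13.2, 1.0, -11.4]
grip_width: 0.0195
grasp_force: 59.0
theta 6.1797 354.07deg r 60.06 tangent tool [-0.102 -0.995] radial [-0.995  0.102] Ft -13.2 Fr -1.0 [ 13.2   1.  -11.4] w 19.5 clk 30.025
clock: 30.4
eef_pos: [0.5323, -0.2015, 0.1007]
tool_rot: [0.741, 0.671, 0.002, 0.003]
ft_force: [13.4, 1.7, -11.0]
grip_width: 0.0198
grasp_force: 59.0
theta 6.1794 354.05deg r 60.07 tangent tool [-0.102 -0.995] radial [-0.995  0.102] Ft -13.4 Fr -1.7 [ 13.4   1.7 -11. ] w 19.8 clk 30.4
```

```bash
python3 -m creep '[[[0,-0.3,0],[0,0,0]],[[0,0,0],[0,0,0]],[[0,0,0],[0,0,0]],[[0,0,0],[0,0,0]],[[0,0,0],[0,0,0]],[[0,0,0],[0,0,0]]]';python3 ang.py; python3 -m creep '[[[0,1,0],[0,0,0]],[[0,1,0],[0,0,0]],[[0,1,0],[0,0,0]],[[0,0.8,0],[0,0,0]],[[0,0,0],[0,0,0]]]';python3 ang.py
```

```text
clock: 31.15
eef_pos: [0.5322, -0.2015, 0.1007]
tool_rot: [0.741, 0.671, 0.003, 0.003]
ft_force: [14.0, 1.1, -12.1]
grip_width: 0.0197
grasp_force: 59.0
theta 6.1803 354.10deg r 60.05 tangent tool [-0.101 -0.995] radial [-0.995  0.101] Ft -14.0 Fr -1.0 [ 14.    1.1 -12.1] w 19.7 clk 31.15
clock: 31.78
eef_pos: [0.5325, -0.2015, 0.1006]
tool_rot: [0.742, 0.671, 0.0, 0.0]
ft_force: [5.6, 2.2, -4.8]
grip_width: 0.0194
grasp_force: 59.8
theta 6.1750 353.80deg r 60.08 tangent tool [-0.107 -0.994] radial [-0.994  0.107] Ft -5.6 Fr -2.2 [ 5.6  2.2 -4.8] w 19.4 clk 31.775
```

```bash
python3 -m creep '[[[0,0.7,0],[0,0,0]],[[0,0,0],[0,0,0]]]';python3 ang.py; python3 -m creep '[[[0,0,0],[0,0,0]],[[0,0,0],[0,0,0]],[[0,0,0],[0,0,0]]]' 44; python3 -m creep '[[[0,0,-20],[0,0,0]],[[0,0,-40],[0,0,0]],[[0,0,-40],[0,0,0]],[[-20,-40,0],[0,0,0]],[[-20,-40,0],[0,0,0]],[[-20,-40,0],[0,0,0]],[[-20,-40,0],[0,0,0]],[[0,0,0],[0,0,0]]]'
python3 - <<'E'
from h import *
t=cam("top");s=cam("side")
a=cv2.resize(t["image"][150:270,150:410],None,fx=3,fy=3,interpolation=cv2.INTER_CUBIC)
b=cv2.resize(s["image"][140:230,265:355],None,fx=2.6,fy=2.6,interpolation=cv2.INTER_CUBIC)
c=np.zeros((a.shape[0]+b.shape[0],a.shape[1],3),np.uint8);c[:a.shape[0]]=a;c[a.shape[0]:,:b.shape[1]]=b
cv2.imwrite("pics/end.png",c)
E
```

```text
clock: 32.02
eef_pos: [0.5326, -0.2015, 0.1006]
tool_rot: [0.742, 0.671, 0.0, -0.0]
ft_force: [4.9, 2.7, -4.1]
grip_width: 0.0198
grasp_force: 59.9
theta 6.1741 353.75deg r 60.10 tangent tool [-0.108 -0.994] radial [-0.994  0.108] Ft -4.9 Fr -2.7 [ 4.9  2.7 -4.1] w 19.8 clk 32.025
clock: 32.4
eef_pos: [0.5319, -0.2024, 0.1011]
tool_rot: [0.742, 0.67, -0.001, 0.0]
ft_force: [-0.4, -0.3, 0.0]
grip_width: 0.044
grasp_force: 0.0
clock: 33.4
eef_pos: [0.3624, -0.266, 0.2013]
tool_rot: [0.743, 0.669, -0.001, -0.0]
ft_force: [0.5, 0.1, 0.6]
grip_width: 0.0442
grasp_force: 0.0
```

View pics/end.png

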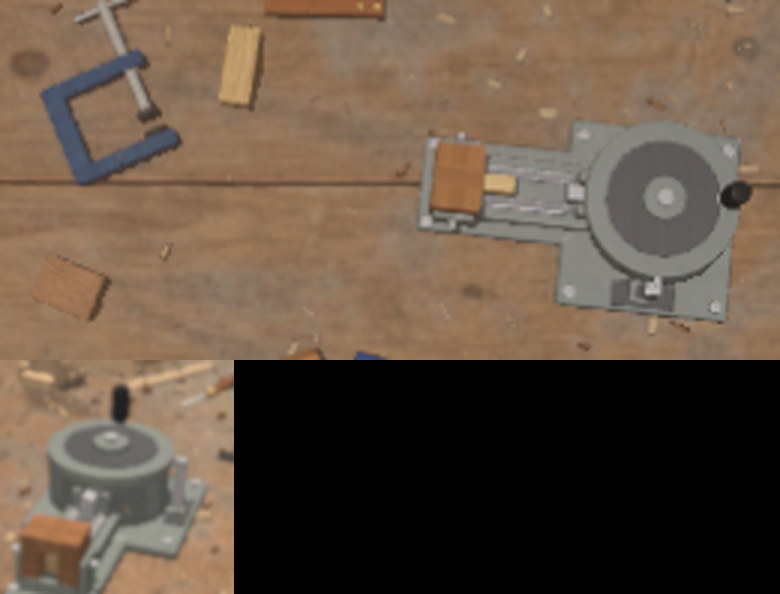

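The tenon stands in the mortise: about half still shows at ≈ (317,211) in the top view, as expected, and its end is visible in the mortise in the side view. The ram is back at ≈ (342,214), the handle is at ≈ (395,214) with the lug behind the post at ≈ (368,246), and both offcuts are where they were. The robot is clear, so I'm handing in.

```bash
python3 -c "
from workcell import workorder
print(workorder.job_done())"
```

```text
the job is handed in; nothing more can be done
None
```

The tenon is driven into the mortise, the ram is back home, and the lug was held against the post at 13–14 N for about a second before I let go with the arm clear and the offcuts unmoved; the job was handed in at about 33 s, and no verdict was returned.

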